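# Regrip the rotor lifting handle in the sloped rest and hang it up under its keeper

## Task

Take the chrome T-shaped rotor lifting handle from its tray, lay it in the sloped blue V rest with its foot at the stop and its crossbar uppermost, and let go of it there. Then grip it afresh at an angle that lets it hang upright, hang it on the two-post hanger with the crossbar lying in both V tops and the shaft hanging down between the posts, let go, and swing the red keeper strap fully shut over the crossbar. Leave the two tube adapters, the brass hub cap and the blue seal ring where they are, and do not drop the handle.

Things in the scene. Friction and masses are not known exactly. Their poses are not given: they have to be found in the camera images.
- handle_mid (a point): Middle of the loose chrome T handle (0.25 to 0.4 kg), on the shaft axis: 75 mm from the brass foot tip, 75 mm from the crossbar axis. Shaft 16 mm diameter (last 15 mm at the foot 12 mm); the crossbar, square across the other end, is 16 mm diameter, 120 mm long. x runs from foot to crossbar, y along the crossbar. Centre of mass about 20 mm nearer the crossbar.
- handle_bar (a point): Centre of the handle's crossbar, on its axis where the shaft axis meets it; same axes as handle_mid.
- handle_foot (a point): The end of the handle's foot tip, on the shaft axis; same axes.
- tray: Shallow fixed steel tray, 225 x 150 mm, rim 14 mm, floor 6 mm thick, origin at the underside centre. The handle starts level on its two grey bearers (30 mm high, 14 mm wide), shaft axis 44 mm above the shelf. The bearers are under the crossbar and under the shaft 45 mm from its middle towards the foot, so the shaft's middle is free beneath.
- rest_foot (a point): Point of the fixed blue rest where the handle's foot tip lies when in place, against a stop plate square to the slope. The shaft rises from here at 45 degrees along (1, 0, 1) of this frame: z is up, x points level in the direction in which the slope rises.
- rest_bar (a point): Point where the crossbar's centre lies when the handle is in the rest: 150 mm up the slope from rest_foot, 151 mm above the shelf; axes as rest_foot. The crossbar then lies level along y (the handle keeps the roll it had in the tray).
- rest: The blue rest, origin at its underside. Two white 90-degree V saddles, open square to the slope (up and back), bear on the shaft 18 to 34 mm and 101 to 116 mm from the foot tip. Between them 28 mm are free below the shaft axis for fingers. Beyond the upper saddle shaft and crossbar stand free. Axes as rest_foot.
- hanger_seat (a point): Point of the fixed hanger where the crossbar's centre lies when hung, 180 mm above the shelf, mid-way between two posts. z is up, y runs along the V tops (and the hung crossbar, either way round), x points away from the open entry side. Way in: from -x, 20 mm or more above the seat, then down.
- hanger: The hanger, origin at its underside below the seat, axes as hanger_seat. Base plate 10 mm. Posts 20 mm wide at y = +36 and -36 mm; the 52 mm gap between them is open in x and upwards for shaft and fingers. White 90-degree V tops, lips 4 mm above the seat and 15 mm to either side in x.
- keeper_pin (a point): Vertical hinge pin of the red keeper strap on the hanger, at x = +30, y = -36 mm from hanger_seat, 12 mm above it (underside of the strap). Axes as hanger_seat.
- keeper_tab (a point): Centre of the black upright round knob (14 mm diameter, 30 mm tall, standing on the strap's 6 mm thick top) 46 mm from the pin along the strap; 33 mm above the seat. Grip it or push it to swing the strap. Its axes turn with the strap.
- keeper (a joint): Angle of the keeper strap, rad: 0 fully open, 2.2 shut at its end stop; starts at 0 to 0.5. Shutting turns it clockwise seen from above, level, 4 mm above the hung crossbar; shut, it points to -x of the hanger over the -y post and the crossbar there. Light friction (about 1 N at the knob); it stays where it is left.
- adapter_a_centre (a point): Centre of a loose white tube adapter standing on the shelf, 28 mm diameter, 94 mm tall. Bystander.
- adapter_b_centre (a point): Centre of the second such tube adapter. Bystander.
- hub_cap_centre (a point): Centre of the loose brass hub cap, 42 mm diameter, 26 mm tall. Bystander.
- seal_ring: Loose blue seal ring lying flat, 84 mm outer diameter, 7 mm thick, origin at the centre of its underside. Bystander.
Mind the look-alikes: they are no part of the job. Of the things like the part that bears handle_mid, leave any that is pink; of the rest the smaller one is meant. Leave any green look-alike of the rest alone.

How it is judged:
By the outcome, as a careful person would: the job done as asked, in the order asked, and still so for the second after the job is handed in, with the robot touching nothing.
It also fails if it takes over 67 s, if anything falls off the work surface, if the arm or the gripper's body presses on something with over 40 N, if the wrist force passes 120 N, or if a joint passes its speed limit or range.

## Robot

A 7-joint arm with a two-finger parallel gripper is mounted at the origin on the work surface. World frame = base frame: x ahead of the robot, y to its left, z up, the work surface at z = 0. Lengths are in m, angles in rad, forces in N, time in s.
With the tool pointing down it reaches from about 0.425 to 0.925 m from the base axis. Payload 6.8 kg.
Tool frame: the origin (TCP) lies at the very end of the fingers, on their centre line; the grasp point (between the pads) lies bot.grip_point_offset behind it (bot.grip_point_offset is the distance from the TCP to the grasp point, in m); z points along the fingers, y is the line along which they close (so a half turn about z gives the same grasp; the last joint's range is limited). The gripper opens to 85 mm and grips with 20 to 120 N. Pads are 22 mm wide; open, the fingers measure 114 mm over their backs; the gripper's body (76 mm by 85 mm) begins 54 mm behind the grasp point. The pads swing forward as they close: fully open they stand 13 mm farther back than shut.
Start: joints at [-1.295, 0.477, 0.022, 1.555, -0.011, 1.109, -0.083], TCP at [0.253, 0.626, 0.21] pointing down, gripper open.
Joint ranges: [-2.96, 2.96], [-0.34, 2.1], [-1.41, 1.46], [0.24, 2.44], [-1.37, 4.51], [0.17, 1.92], [-2.96, 2.96]. Speed limits (rad/s): [2.39, 2.39, 3.14, 3.14, 3.14, 3.14, 3.14].

## Interface

Orientations are given as a unit quaternion [w, x, y, z].
In Python, from station import bot, imaging gives the robot as it stands. The module is installed in compiled form; this text tells all that it offers.
- The arm moves only by the tool carry_out, never from a script. Its argument "targets" is one flat list of numbers, 5 for each row, row after row: the closure in counts, from 0 (fully open) to 255 (shut), then the shift along the world's x, y, z in mm, then the turn about the world's z in degrees. A call has 1 to 20 rows; each row shifts and turns the commanded pose from where the row before left it; what a row does not reach is not made up. A row lasts 1/10 s, in which the tool goes at most 50 mm and 8.59 degrees, less where a joint would pass 70% of its speed; a pose out of reach is approached as far as the arm can. A call is refused whole if a number of a shift passes 50 or a number of a turn 8.59, either way. A call with a gripper value outside its range is refused whole. The fingers move at their own pace and stop on an object; "newtons" is the grip in N (left out, the last holds). Time passes only in rows, so rows that do not move let the fingers close. It gives the time, the measured TCP pose, the force, the opening and the grip force at its end, in the units of the state.
- bot.get_obs(): the state, without advancing time (a new reading comes with each control period).
- imaging.read_camera(name): name is "scene" or "top" or "wrist"; returns a dict with "frame" (400x640x3 uint8, red, green, blue), "fov_y" (degrees; the focal length in pixels is half the picture's height over the tangent of half this angle, whatever the lens; pixels are square), "cx", "cy" (the principal point, pixels), "pose" (4x4, takes a point from camera to world coordinates); the wrist camera has in their place "tool_from_camera" (4x4, takes a point from camera to tool coordinates, whose origin is the TCP and whose axes are the flange's). Camera axes: x right, y up, looking along -z (the intrinsics and any distortion apply to the point x, -y, -z); pixel columns grow to the right and rows downward; lengths in m; the calibration is good to about 2 mm. A picture is of the moment at which its call begins: read the wrist's pose just before it. There is no depth.
- bot.hand_in(): hands the job in; it is judged then, once.
The state is a dict: "t": time; "q": joint angles; "joint_vel": joint speeds; "joint_torque": joint torques, N m; "eef_pos": TCP position; "tool_rot": TCP orientation; "contact_force": force on the tool from outside, world axes, zero at the start; "torque": the same for the moment, N m; "gripper_width": opening from 0.0 (shut) to 1.0 (fully open); "grasp_force": force on a finger pad.
Only numpy, scipy, OpenCV 4.12 (cv2) and the standard library are available. Lean on these libraries where they do the work, as an engineer would, in place of code of your own. Each camera call takes 0.05 s, during which the arm holds its last target. There are 200 camera calls.

## Working session

There is one attempt and no reset: what is moved stays moved. The work goes in short steps, Python scripts to look and compute and a tool call to move; the robot and the scene stay as the last step left them, time stands still between calls to the robot, and variables do not carry over. Pictures are saved under pics/ and viewed, at most 10 in all, crops included, and the job is handed in when it is done.

Besides the shell and the picture viewer there is one more tool, called after "Request:" as a command line: name --argument value ..., lists and objects as JSON in quotes. carry_out: Moves the arm, as the interface text tells. Its arguments: {"type":"object","properties":{"targets":{"type":"array","items":{"type":"number"}},"newtons":{"type":"number"}},"required":["targets"]}

```bash
mkdir -p pics; cat > h.py <<'E'
from station import bot, imaging
import numpy as np, cv2
from scipy.spatial.transform import Rotation as R
def grab(n):
    o=bot.get_obs(); c=imaging.read_camera(n)
    if 'tool_from_camera' in c:
        T=np.eye(4); T[:3,:3]=R.from_quat(np.array(o['tool_rot'])[[1,2,3,0]]).as_matrix(); T[:3,3]=o['eef_pos']
        c['pose']=T@np.array(c['tool_from_camera'])
    c['pose']=np.array(c['pose']); return c
def f(c): return c['frame'].shape[0]/2/np.tan(np.radians(c['fov_y'])/2)
def ray(c,u,v):
    d=c['pose'][:3,:3]@np.array([(u-c['cx'])/f(c),-(v-c['cy'])/f(c),-1.]); return c['pose'][:3,3],d
def onz(c,u,v,z):
    p,d=ray(c,u,v); return p+d*(z-p[2])/d[2]
def pix(c,P):
    q=np.linalg.inv(c['pose'])@np.append(P,1); return np.array([c['cx']+f(c)*q[0]/-q[2],c['cy']-f(c)*q[1]/-q[2]])
def two(c1,a,c2,b):
    p,d=ray(c1,*a);q,e=ray(c2,*b); s=np.linalg.lstsq(np.c_[d,-e],q-p,rcond=None)[0]
    A=p+d*s[0];B=q+e*s[1]; return (A+B)/2,np.linalg.norm(A-B)
def save(c,n,crop=None,s=1):
    im=c['frame'][...,::-1]
    if crop: x,y,w,h=crop; im=im[y:y+h,x:x+w]
    cv2.imwrite('pics/'+n,cv2.resize(im,None,fx=s,fy=s,interpolation=cv2.INTER_CUBIC))
E
python3 - <<'E'
from h import *
for n in('scene','top'):
    c=grab(n); save(c,n+'0.png'); print(n,[k for k in c],c['fov_y'],c['cx'],c['cy'],c['pose'].round(3).tolist())
    np.save(n+'.npy',c,allow_pickle=True)
c=grab('wrist');print(c['fov_y'],np.array(c['tool_from_camera']).round(3).tolist(),{k:v for k,v in c.items() if k not in('frame','pose')}.keys())
print(bot.grip_point_offset,bot.get_obs())
E
```

```text
scene ['frame', 'fov_y', 'cx', 'cy', 'pose'] 53.35203545507148 318.1193567150009 198.67946347578402 [[0.86, -0.401, 0.314, 0.896], [0.509, 0.698, -0.503, -0.455], [-0.017, 0.593, 0.805, 1.079], [0.0, 0.0, 0.0, 1.0]]
top ['frame', 'fov_y', 'cx', 'cy', 'pose'] 42.20111824277085 329.9271309221256 203.08815628282727 [[-0.015, 0.99, -0.142, 0.298], [-1.0, -0.012, 0.021, 0.131], [0.019, 0.142, 0.99, 1.672], [0.0, 0.0, 0.0, 1.0]]
68.69975110668844 [[0.001, 0.947, 0.321, 0.082], [1.0, -0.001, 0.0, -0.0], [0.001, 0.321, -0.947, -0.164], [0.0, 0.0, 0.0, 1.0]] dict_keys(['fov_y', 'cx', 'cy', 'tool_from_camera'])
0.0187 {'t': 0.15, 'q': array([-1.2950969 ,  0.47757492,  0.02236293,  1.55621281, -0.01149261,
        1.10930148, -0.08308122]), 'joint_vel': array([-1.19622968e-03, -7.23454482e-04,  4.16191054e-04, -3.63814558e-03,
       -2.79001105e-05, -2.09945635e-03,  6.01926708e-04]), 'joint_torque': array([ 2.49212469e-03, -5.96925652e+01,  1.61002435e+00, -2.81491792e+01,
        1.26229340e-02,  6.58619480e-03, -2.05377654e-05]), 'eef_pos': array([0.25258969, 0.6254389 , 0.20907794]), 'tool_rot': array([-7.69474818e-05,  1.90711507e-01,  9.81645890e-01, -6.79731089e-04]), 'contact_force': array([0.58196394, 0.15402641, 0.25964147]), 'torque': array([ 0.00988751,  0.00898633, -0.01395837]), 'grasp_force': 0.0, 'gripper_width': 0.9986240654721243}
```

View pics/scene0.png

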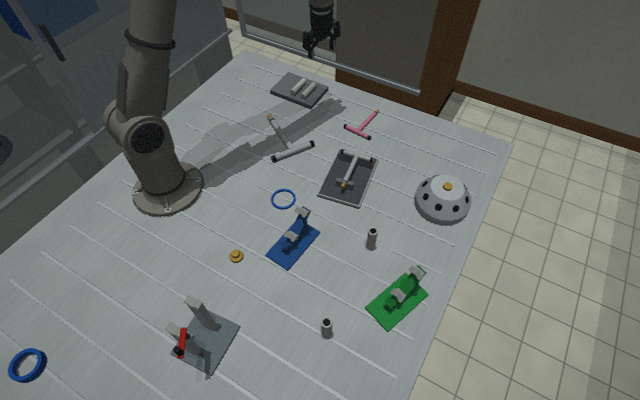

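View pics/top0.png

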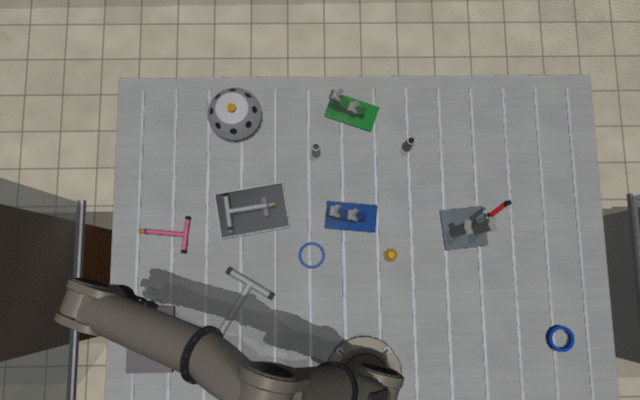

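The chrome T in the tray (top 250,207) is shorter than the grey T on the shelf (top 245,290), and the third T, at (165,233), is pink. The tray T is therefore the one meant. The blue rest is at (350,216), and the green look-alike at (350,110) stays alone. The hanger is at (468,227). I'll confirm this in one enlarged crop.

```bash
python3 - <<'E'
from h import *
t=np.load('top.npy',allow_pickle=True).item(); s=np.load('scene.npy',allow_pickle=True).item()
a=cv2.resize(t['frame'][180:260,205:525],None,fx=2.5,fy=2.5,interpolation=cv2.INTER_CUBIC)
b=cv2.resize(s['frame'][140:280,255:385],None,fx=2.7,fy=2.7,interpolation=cv2.INTER_CUBIC)
d=cv2.resize(s['frame'][280:380,160:250],None,fx=3.78,fy=3.78,interpolation=cv2.INTER_CUBIC)
o=np.zeros((200+378,800,3),np.uint8); o[:200]=a; o[200:,:b.shape[1]]=b[:378]; o[200:,400:400+d.shape[1]]=d[:378]
cv2.imwrite('pics/crop.png',o[...,::-1])
print('green/bigT check', [onz(t,u,v,z).round(3) for u,v,z in[(272,205,.044),(227,212,.044),(335,212,.12),(353,213,.05),(350,216,.0),(468,227,.18),(508,203,.2),(312,255,0),(390,255,.02),(316,150,.09),(408,144,.09)]])
E
```

```text
green/bigT check [array([0.528, 0.28 , 0.044]), array([0.507, 0.422, 0.044]), array([0.493, 0.083, 0.12 ]), array([0.498, 0.025, 0.05 ]), array([0.495, 0.031, 0.   ]), array([ 0.437, -0.3  ,  0.18 ]), array([ 0.503, -0.414,  0.2  ]), array([0.37 , 0.156, 0.   ]), array([ 0.366, -0.092,  0.02 ]), array([0.693, 0.139, 0.09 ]), array([ 0.71 , -0.151,  0.09 ])]
```

View pics/crop.png

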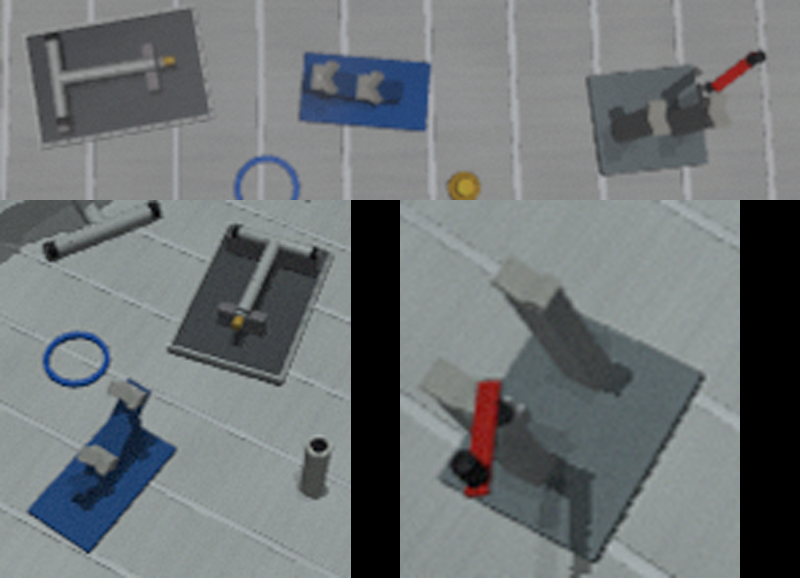

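The crop confirms it: the tray T has its brass foot at top (272,205) and its bar at (227,212). The blue rest rises towards world +y, with saddles at (335,211) and (354,215). The hanger posts are at (469,226) and (493,222), with the pin at (488,215) and the knob at (508,203). Next I move above the tray.

Request:
carry_out --targets '[0,33,-34,0,-7.5,0,33,-34,0,-7.5,0,33,-34,0,-7.5,0,33,-34,0,-7.5,0,33,-34,0,-7.5,0,33,-34,0,-7.5,0,33,-34,0,-7.5,0,33,-34,0,-7.5,0,0,0,0,0]' --newtons 20

```text
t: 1.05
eef_pos: [0.5224, 0.3458, 0.2101]
tool_rot: [0.002, 0.662, 0.75, -0.0]
contact_force: [-0.5, -0.2, -0.6]
gripper_width: 1.004
grasp_force: 0.0
```

```bash
python3 - <<'E'
from h import *
c=grab('wrist'); np.save('w1.npy',c,allow_pickle=True); save(c,'w1.png')
print(bot.get_obs()['eef_pos'], pix(c,[.528,.28,.044]),pix(c,[.507,.422,.044]),pix(c,[.495,.03,0]))
E
```

```text
[0.51957793 0.34962961 0.20978411] [325.24682546 231.0922736 ] [321.94092137 108.42474737] [286.97217435 355.92852729]
```

View pics/w1.png

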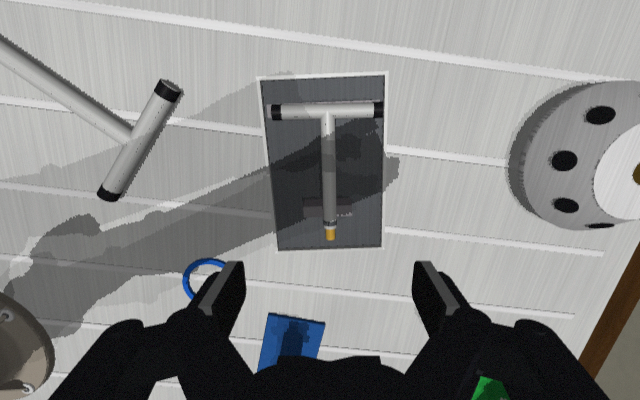

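The wrist view shows the handle: bar ends at (272,112) and (384,109), bar centre at (328,110), and foot tip at (331,241).

```bash
python3 - <<'E'
from h import *
c=np.load('w1.npy',allow_pickle=True).item()
b=(onz(c,272,111.5,.044)+onz(c,384,109,.044))/2; ft=onz(c,331,241,.044)
e1,e2=onz(c,272,112,.044),onz(c,384,109.5,.044)
print(b,ft,np.linalg.norm(b-ft),np.degrees(np.arctan2(*(b-ft)[[1,0]])),np.linalg.norm(e1-e2),np.degrees(np.arctan2(*(e1-e2)[[1,0]])))
o=bot.get_obs(); M=R.from_quat(o['tool_rot'][[1,2,3,0]]).as_matrix(); print(o['eef_pos'],M.round(3))
t=np.load('top.npy',allow_pickle=True).item(); s=np.load('scene.npy',allow_pickle=True).item()
print(two(t,(227,212),s,(355,153)),two(t,(273.3,204.8),s,(343,185)))
# blue rest base & mask in top, corner rect
def rect(c,lo,hi,roi):
    x,y,w,h=roi; m=cv2.inRange(cv2.cvtColor(c['frame'],cv2.COLOR_RGB2HSV),lo,hi)[y:y+h,x:x+w]
    p=np.argwhere(m)[:,::-1]+[x,y]; return cv2.boxPoints(cv2.minAreaRect(p.astype(np.float32)))
r=rect(t,(100,120,40),(125,255,255),(315,190,75,50)); P=np.array([onz(t,*q,.004) for q in r]); print(P.round(4).tolist()); 
for i in range(4): d=P[(i+1)%4]-P[i]; print(np.linalg.norm(d).round(4),np.degrees(np.arctan2(d[1],d[0])).round(1))
E
```

```text
[0.51362266 0.4209587  0.044     ] [0.53675302 0.26750771 0.044     ] 0.15518447804984 98.57192164664994 0.1202662211795334 -171.5823658838877
[0.51957793 0.34962961 0.20978411] [[-0.132  0.991  0.001]
 [ 0.991  0.132 -0.002]
 [-0.002  0.001 -1.   ]]
(array([0.50622313, 0.42051046, 0.05295801]), np.float64(0.0004983759758054899)) (array([0.53167829, 0.27882253, 0.04314238]), np.float64(0.008145886615985429))
[[0.4579, 0.1135, 0.004], [0.5443, 0.1051, 0.004], [0.5287, -0.0558, 0.004], [0.4424, -0.0463, 0.004]]
0.0868 -5.5
0.1617 -95.5
0.0868 173.7
0.1605 84.5
```

Request:
carry_out --targets '[0,2,-2,-40,1,0,0,0,-40,0,0,0,0,-40,0,0,0,0,-40,0,0,0,0,-24,0,0,0,0,0,0,255,0,0,0,0,255,0,0,0,0,255,0,0,0,0,255,0,0,0,0,255,0,0,0,0,255,0,0,0,0,255,0,0,0,0,255,0,0,0,0,255,0,0,0,0,255,0,0,0,0]' --newtons 40

```text
t: 2.7
eef_pos: [0.5203, 0.3531, 0.03]
tool_rot: [-0.0, 0.65, 0.76, 0.002]
contact_force: [-6.9, -3.5, 28.2]
gripper_width: -0.002
grasp_force: 14.4
```

```bash
python3 - <<'E'
from h import *
c=grab('wrist');t=grab('top');s=grab('scene'); print(bot.get_obs())
o=np.zeros((600,800,3),np.uint8); o[:400,:640]=c['frame']
o[400:600,:300]=cv2.resize(t['frame'][170:250,200:320],(300,200)); o[400:600,300:600]=cv2.resize(s['frame'][110:230,280:460],(300,200))
cv2.imwrite('pics/g1.png',o[...,::-1])
E
```

```text
{'t': 2.85, 'q': array([-0.88942476,  0.62506992,  0.26674534,  1.81903555, -0.23668104,
        0.72432194, -0.33652174]), 'joint_vel': array([-0.0013952 ,  0.00108748, -0.00057047, -0.0005284 , -0.000952  ,
       -0.0004972 ,  0.00043433]), 'joint_torque': array([ 4.31800056e-01, -4.32311761e+01,  4.65566531e+00, -1.66605091e+01,
       -1.48153404e-02, -2.55165786e+00, -6.39291247e-03]), 'eef_pos': array([0.52037004, 0.35310135, 0.03007518]), 'tool_rot': array([-1.68663649e-04,  6.49568331e-01,  7.60300230e-01,  2.12469382e-03]), 'contact_force': array([-7.7268128 , -3.80910987, 28.86557612]), 'torque': array([-0.88807799,  1.5018544 ,  0.04241874]), 'grasp_force': 14.378503113985062, 'gripper_width': 0.0005143047766993335}
```

View pics/g1.png

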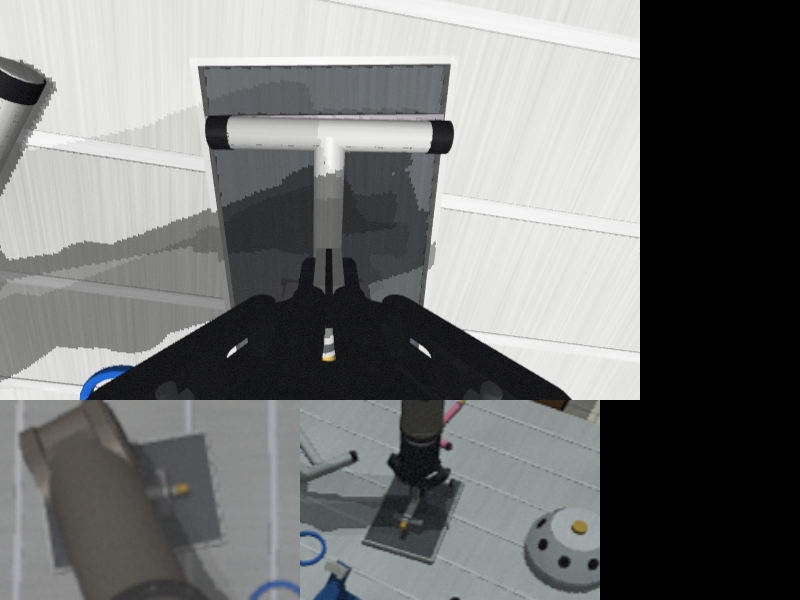

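```bash
python3 - <<'E'
from h import *
c=grab('wrist'); o=bot.get_obs(); p=o['eef_pos']; print(p,c['pose'][:3,3])
print('tcp',pix(c,p),'grip',pix(c,p+[0,0,.0187]))
for z in(.03,.044,.06):
    a,b=onz(c,206,133,z),onz(c,454,137,z); print(z,np.linalg.norm(a-b),(a+b)/2)
    print(' shaft w', np.linalg.norm(onz(c,314,230,z)-onz(c,343,230,z)),'foot',onz(c,328,361,z))
save(c,'g2.png',(180,180,300,220),2.6)
E
```

```text
[0.5203225  0.35304854 0.03001052] [0.50780228 0.43373277 0.19418598]
tcp [327.15634125 244.32330522] grip [327.12147824 259.33183658]
0.03 0.13605300935306955 [0.51178422 0.41885234 0.03      ]
 shaft w 0.017695538075904675 foot [0.53541382 0.26104523 0.03      ]
0.044 0.12445188428263976 [0.51144468 0.42012118 0.044     ]
 shaft w 0.016186654506307466 foot [0.53305941 0.27577015 0.044     ]
0.06 0.11119345563072001 [0.51105664 0.42157128 0.06      ]
 shaft w 0.014462216141053218 foot [0.53036865 0.29259863 0.06      ]
```

View pics/g2.png

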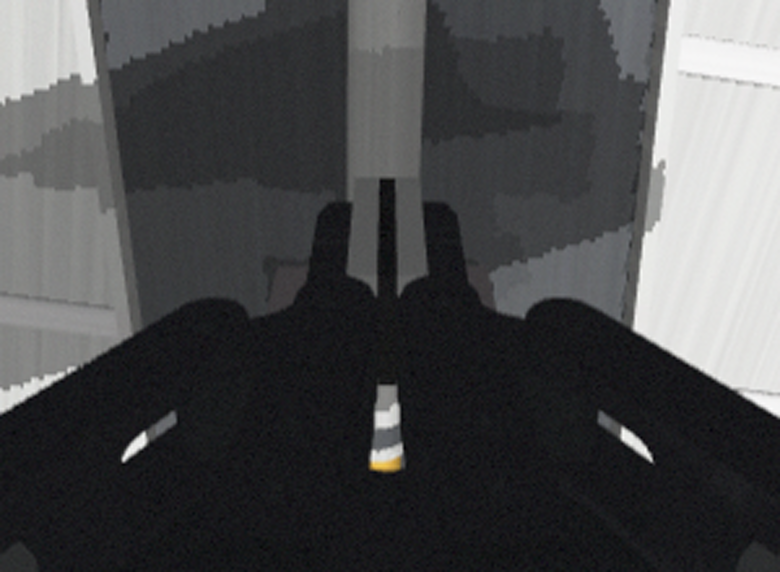

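Request:
carry_out --targets '[0,0,0,0,0,0,0,0,0,0,0,0,0,0,0,0,0,0,0,0,0,0,0,0,0]'

```text
t: 3.4
eef_pos: [0.5181, 0.3517, 0.0252]
tool_rot: [-0.0, 0.649, 0.761, -0.001]
contact_force: [-0.6, -0.9, -0.8]
gripper_width: 0.846
grasp_force: 0.0
```

```bash
python3 - <<'E'
from h import *
c=grab('wrist'); o=bot.get_obs(); p=o['eef_pos']; print(p,o['contact_force'],o['gripper_width'])
M=R.from_quat(o['tool_rot'][[1,2,3,0]]).as_matrix()
for w in(0,.0425):
  for d in(0,.0131): print(w,d,[pix(c,p+M@[.011,sg*w,-d]).round(0).tolist() for sg in(-1,1)])
save(c,'g3.png',(100,100,440,300),1.8)
E
```

```text
[0.51817044 0.35170961 0.02526804] [-0.51978079  0.18387922  0.16170759] 0.9250575593124483
0 0 [[327.0, 228.0], [327.0, 228.0]]
0 0.0131 [[327.0, 237.0], [327.0, 237.0]]
0.0425 0 [[258.0, 228.0], [397.0, 228.0]]
0.0425 0.0131 [[252.0, 237.0], [402.0, 237.0]]
```

View pics/g3.png

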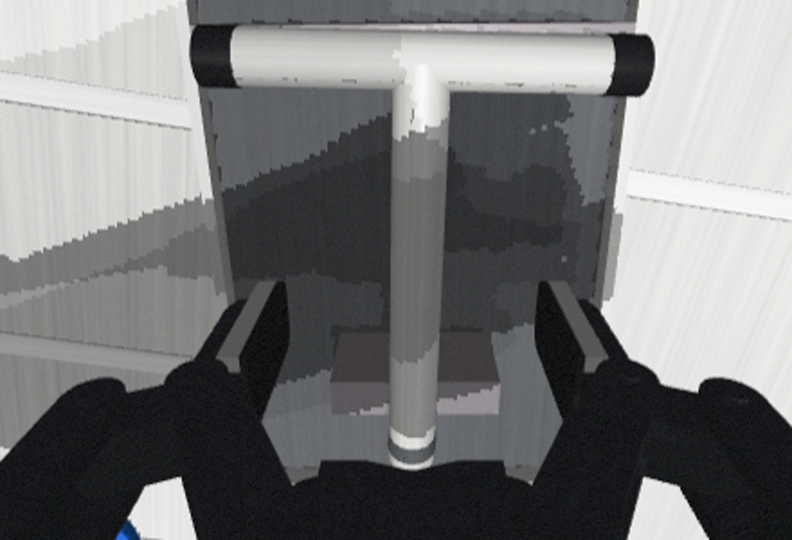

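The wrist crop shows the open pads at (253,257), standing above the shaft top. The real fingertips therefore sit about 22 mm behind the reported TCP, so I go 21 mm lower and close again.

Request:
carry_out --targets '[0,2,1,-10,0,0,0,0,-11,0,0,0,0,0,0,255,0,0,0,0,255,0,0,0,0,255,0,0,0,0,255,0,0,0,0,255,0,0,0,0,255,0,0,0,0,255,0,0,0,0,255,0,0,0,0]' --newtons 40

```text
t: 4.55
eef_pos: [0.5209, 0.3531, 0.0052]
tool_rot: [0.0, 0.649, 0.76, 0.0]
contact_force: [-0.9, -0.8, 4.6]
gripper_width: 0.168
grasp_force: 39.0
```

```bash
python3 - <<'E'
from h import *
o=bot.get_obs(); c=grab('wrist'); p=o['eef_pos']; M=R.from_quat(o['tool_rot'][[1,2,3,0]]).as_matrix()
g=cv2.cvtColor(c['frame'],cv2.COLOR_RGB2HSV)
# bright low-sat bar pixels in the upper image
m=((g[...,2]>125)&(g[...,1]<25)).astype(np.uint8); m[220:]=0
n,l,st,ce=cv2.connectedComponentsWithStats(m)
i=[k for k in range(1,n) if st[k][4]>800]; print([(st[k].tolist(),ce[k].round(1).tolist()) for k in i])
np.save('w3.npy',c,allow_pickle=True); save(c,'g4.png')
t=grab('top'); print(p)
# previous picture
im=cv2.imread('pics/g2.png')
E
```

```text
[([0, 0, 640, 220, 106869], [319.1, 101.6])]
[0.52091844 0.35307539 0.00515475]
```

View pics/g4.png

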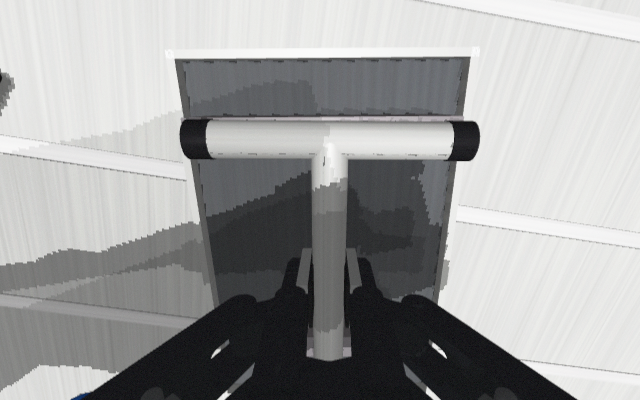

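```bash
python3 - <<'E'
from h import *
c=np.load('w3.npy',allow_pickle=True).item()
p=np.array([0.52091844,0.35307539,0.00515475])
for z in(.036,.044,.05):
    a,b=onz(c,181,139,z),onz(c,479,141,z); q=(a+b)/2; print(z,np.linalg.norm(a-b),q,'r',np.linalg.norm((q-p)[:2]))
c1=np.load('w1.npy',allow_pickle=True).item()
print('rest from w1: blue corners', [onz(c1,u,v,.004).round(4).tolist() for u,v in((270,314),(325,321))])
# top + scene: saddles and hanger
t=np.load('top.npy',allow_pickle=True).item(); s=np.load('scene.npy',allow_pickle=True).item()
def blobs(c,roi,lo,hi,amin):
    x,y,w,h=roi; m=cv2.inRange(cv2.cvtColor(c['frame'],cv2.COLOR_RGB2HSV)[y:y+h,x:x+w],lo,hi)
    n,l,st,ce=cv2.connectedComponentsWithStats(m); return [((ce[k]+[x,y]).round(1).tolist(),int(st[k][4]),(st[k][:4]+[x,y,0,0]).tolist()) for k in range(1,n) if st[k][4]>=amin]
for n,c,roi,rest in(('top',t,(440,195,90,60),(320,195,65,45)),('scene',s,(165,290,80,85),(262,200,65,75))):
    print(n,'red',blobs(c,roi,(0,130,60),(8,255,255),4),blobs(c,roi,(172,130,60),(180,255,255),4))
    print(' blk',blobs(c,roi,(0,0,0),(180,255,45),4))
    print(' rest white',blobs(c,rest,(0,0,110),(180,60,255),12))
print(pix(t,[.437,-.3,.18]))
E
```

```text
0.036 0.13320162503676744 [0.51186402 0.41956581 0.036     ] r 0.06710409165193333
0.044 0.1251922209310463 [0.51167201 0.420446   0.044     ] r 0.0680021718409411
0.05 0.11918516785175542 [0.51152801 0.42110614 0.05      ] r 0.06867578016365959
rest from w1: blue corners [[0.4628, 0.1137, 0.004], [0.5481, 0.111, 0.004]]
top red [([496.9, 209.6], 70, [490, 204, 15, 12])] []
 blk [([506.7, 202.8], 18, [504, 201, 7, 5])]
 rest white [([353.3, 217.6], 1534, [320, 195, 65, 45]), ([333.8, 209.8], 81, [329, 204, 12, 13]), ([351.5, 213.7], 71, [348, 209, 10, 11])]
scene red [([182.0, 338.4], 120, [179, 328, 7, 22]), ([179.8, 356.3], 14, [177, 355, 6, 3])] [([185.0, 336.5], 4, [185, 335, 1, 4])]
 blk [([187.3, 336.2], 19, [186, 334, 4, 6]), ([178.1, 351.0], 59, [174, 347, 10, 9]), ([200.8, 354.5], 10, [199, 353, 4, 4])]
 rest white [([295.0, 236.3], 3292, [262, 200, 65, 75]), ([282.4, 202.2], 96, [273, 200, 20, 7])]
[467.87648109 226.97982101]
```

Request:
carry_out --targets '[130,0,0,0,0,130,0,0,0,0,130,0,0,0,0,130,1,-7,0,0,130,0,0,0,0,255,0,0,0,0,255,0,0,0,0,255,0,0,0,0,255,0,0,0,0,255,0,0,0,0]' --newtons 60

```text
t: 5.65
eef_pos: [0.5218, 0.3459, 0.005]
tool_rot: [0.0, 0.649, 0.76, 0.0]
contact_force: [-1.5, -1.1, 2.3]
gripper_width: 0.16
grasp_force: 58.4
```

Request:
carry_out --targets '[255,0,0,20,0,255,0,0,40,0,255,0,0,50,0,255,0,0,50,0,255,0,0,50,0,255,0,0,40,0,255,16,-35,0,-1.4,255,16,-35,0,-1.4,255,16,-35,0,-1.4,255,16,-35,0,-1.4,255,16,-35,0,-1.4,255,16,-35,0,-1.4,255,16,-35,0,-1.4,255,16,-35,0,-1.4,255,16,-35,0,-1.4,255,16,-35,0,-1.4,255,0,0,0,0,255,0,0,0,0,255,0,0,0,0]'

```text
t: 7.55
eef_pos: [0.6812, -0.0025, 0.2538]
tool_rot: [-0.001, 0.737, 0.676, -0.0]
contact_force: [-0.6, 0.3, -3.1]
gripper_width: 0.167
grasp_force: 59.0
```

```bash
python3 - <<'E'
from h import *
c=grab('wrist'); o=bot.get_obs(); print(o['eef_pos'],o['gripper_width'],o['grasp_force'],o['contact_force'],o['t'])
np.save('w4.npy',c,allow_pickle=True); save(c,'w4.png',None,1.25)
print([pix(c,P).round(0).tolist() for P in([.493,.029,0],[.437,-.3,.18],[.505,.11,.151])])
E
```

```text
[ 0.68125016 -0.00210058  0.25409112] 0.16744400183482477 59.01521623134613 [ 0.89964538 -0.11945687 -3.54652497] 7.6
[[195.0, 154.0], [147.0, 454.0], [109.0, 86.0]]
```

View pics/w4.png

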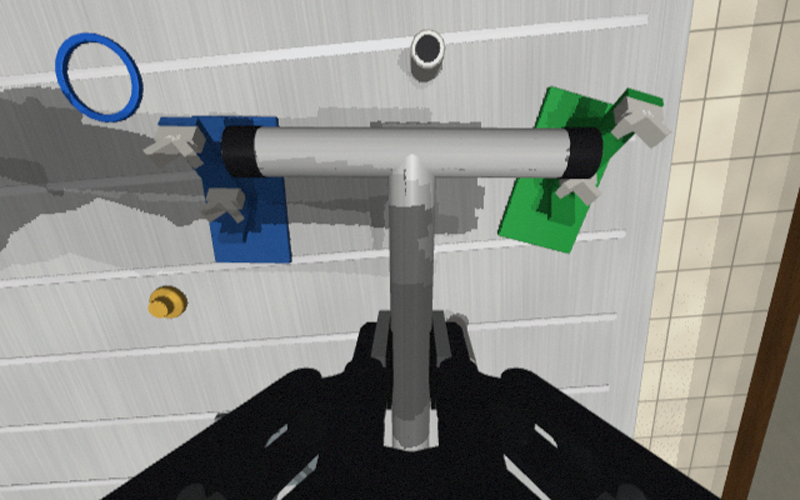

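The handle is lifted and level. In this wrist view the rest's upper saddle is near (142,114) and the lower near (181,164), with the base foot-end corners at (174,210) and (233,210). The green look-alike is on the right.

```bash
python3 - <<'E'
from h import *
c=np.load('w4.npy',allow_pickle=True).item(); t=np.load('top.npy',allow_pickle=True).item(); s=np.load('scene.npy',allow_pickle=True).item()
hs=cv2.cvtColor(c['frame'],cv2.COLOR_RGB2HSV)
for z in(0.004,.010): print(z,[onz(c,u,v,z)[:2].round(4).tolist() for u,v in((173.6,210),(232.8,209.6),(222,93))])
print('lower',two(t,(351.5,213.7),c,(181,164)),'upper',two(t,(333.8,209.8),c,(142,114)))
x,y,w,h=112,94,90,90
sub=hs[y:y+h,x:x+w]; blue=((sub[...,0]>95)&(sub[...,0]<130)&(sub[...,1]>90)).astype(int)
for r in range(0,h,2): print(y+r,''.join('#' if blue[r,k] else '%X'%(sub[r,k,2]//16) for k in range(0,w,1)))
E
```

```text
0.004 [[0.4438, -0.0503], [0.5327, -0.0572], [0.5495, 0.106]]
0.01 [[0.4474, -0.0484], [0.535, -0.0552], [0.5515, 0.1056]]
lower (array([0.49632748, 0.02688191, 0.05062964]), np.float64(0.005065219135297577)) upper (array([0.50127643, 0.08658932, 0.11035474]), np.float64(0.0002737422714308495))
94 AAAAAAAAAAAAAAAA##########################################################################
96 AAAAAAAAAAAAAAA8##########################################################################
98 AAAAAAAAAAAAAA8###########################################################################
100 AAAAAAAAAAAAAA98#777#####7##7################3############################################
102 AAAAAAAAAAAAAAA9AA999AA9A99A99999999AAAAA999954######################1#101111101#111110010
104 AAAAAAAAAAAAAAAAAAA9A9A9A9999A999AAA999A9AA95444####################11111111011111111111#1
106 AAAAAAAAAAAAAAAA9999999A99999AA99AA999999997444444##################111111111111#111110111
108 78656AAAAAAAAA9A999A9AABBAAAABACAA9999AA99844444444###############111111111111111111111111
110 655656568889A99999AAAAAAABBBAACB9999AA99995
[... 2767 characters left out ...]
555555555555555555555554###########
170 AAA99996666666666666666666666666666666666666666665555545555555666655###5555555454#########
172 BBAAAABAAAAA999A6669666666666666666666666666666666665556666666655########454555555########
174 BBAAAAAAAAAAAAAAAAAA996666666666666666666666666666666666666655############556666666#######
176 ABBAAAABAAAAAAAAAAABBB9966666666666666666669999BAAAAA976655#################566655########
178 ABBAAAAAAAAAAAAAAAAABAAAAA6666666666666667BAABABBABAAAA8######################5###########
180 ABBBAAAABAAAAAAAAAAAAABAAAAA966666699999BBBAABBBBBBAAAA9##################################
182 AABABAAAABAAAAAAAAAAAABBAAAAABAAAAAAAAAAAABBAAABABBAAAAA##################################
```

Request:
carry_out --targets '[255,-23,7,0,-0.5,255,-23,7,0,0,255,-23,7,0,0,255,-23,7,0,0,255,-23,7,0,0,255,-23,7,0,0,255,-22,8,0,0,255,-22,8,0,0,255,0,0,-40,0,255,0,0,-40,0,255,0,0,-38,0,255,0,0,-20,0,255,0,0,0,0,255,0,0,0,0,255,0,0,0,0]' --newtons 60

```text
t: 9.1
eef_pos: [0.501, 0.0546, 0.1184]
tool_rot: [0.001, 0.74, 0.673, 0.001]
contact_force: [-0.1, 0.4, -2.8]
gripper_width: 0.166
grasp_force: 59.1
```

```bash
python3 - <<'E'
from h import *
c=grab('wrist'); o=bot.get_obs(); print(o['eef_pos'],o['gripper_width'],o['contact_force'],o['t'])
np.save('w5.npy',c,allow_pickle=True)
hs=cv2.cvtColor(c['frame'],cv2.COLOR_RGB2HSV)
p=o['eef_pos']; a=np.radians(84.5); X=np.array([np.cos(a),np.sin(a),0]); Y=np.array([-np.sin(a),np.cos(a),0]); F=np.array([.4948,.0045,.045])
for n,P in dict(E_hi=F+X*.0877+[0,0,.0763],axU=F+X*.0767+[0,0,.0767],bar=p+X*.075+[0,0,.039],tcp=p).items(): print(n,pix(c,P).round(0))
blue=((hs[...,0]>95)&(hs[...,0]<130)&(hs[...,1]>90))
for r in range(90,360,9): print(r,''.join('#' if blue[r,k] else '%X'%(hs[r,k,2]//16) for k in range(150,500,4)))
E
```

```text
[0.50103289 0.05449931 0.1184259 ] 0.16373130192263924 [ 0.53741437  0.27563481 -3.35719656] 9.15
E_hi [325. 188.]
axU [325. 206.]
bar [327. 123.]
tcp [327. 245.]
90 EEEEEEEEEEEEDDCC##CCCCCBBAAABBBAAABBBAADBBBABCBBBACBBBAACBBCCBBBCBBBCCBBBCCBCCCBBCCCCCCC
99 BCBCBCCCBCCCCCCC##8CCCBAAAAAABB686666886668886668866688877799979CBBBBCBCCBCCCCBCBCCBCCCC
108 BBCCBCC1111111AAAAAAAAAAAA9AAA9AAA9A9999999AA9A99999999999999999999999999999711#111BCCCC
117 AAAAAAA1111113BBBBBBBBBBBBBBBBBBBBBBBBBBBBBBBBBBBBBBBBBBBBBBBBBBBBBBBBBBBBBBB1111119CCCC
126 ##5AAAA2221122BBBBBBBBBBAAAAAAAAAABBBBACBBCCDDCCCCCCBCCCCCCCCCCCCCCCCCCCCCCCA121221CCBCC
135 AA######1111113888888788889888888779989999AADECBAAA9AAAAAAA8A9AAAAAAAAAA8AAA111111BCCCCB
144 AAAAAAAAAAAAAAAAAAAABBB886656566########58AADDCBA8######777777CCCBCCCBBBBCBCCCCCCCCCCCCC
153 88556665666666666666666666666666########48AABDCBA8######77777BCCCBCCCCBCCCBCCCCCBCCCCCCC
162 65656666666666666666666666666656#########8AABDCB98######777777CCCBCCCBBCBCBCCCCBBCCCCCBB
171 66666666666666666666566665666656#####566679ABA9766######777777CCCBCCCCBCBCCCBCCBBBCB899A
180 65665
[... 1150 characters left out ...]
51355555550430#11#CCCBCCBBCCCCCCCBBCCCBCCCCCCCCBC
297 BBBCDDDDDDDDDDDDDDDDD111003CCCC510#101101255555551110111112CBCC7110#19CCBCCCBBCCCCCCCCCC
306 CCCCBCCBBBBCBCBCC710#1111110010111110101125555554110#11110111111101110114CCCCCCCCCCCCCCC
315 CCCCCBCCBBCCCC211111#00#11#101111#11100114555555401111111011111101#10111111#BBCCCCCBCCCB
324 BCCCBCCCCCB##11#1011110111111111110111111455555451001010111#111111111111111#1018CCCCCCCC
333 CCCCCBC71111#1110#1111111111111101111111C45555565C010110110100111##1011111#10110113CCCCC
342 CCCB11101111##10011B1111111#111#1101#111C56666666C311111101#0111#11111B11011111111#11#CB
351 C0111111011111#03B1111111111111111111#12C56666666C91110101111111111121119A11110101100111
```

Request:
carry_out --targets '[255,-1.5,0.5,-10,0,255,0,0,-10,0,255,0,0,-8,0,255,0,0,-6,0,255,0,0,0,0,255,0,0,0,0]' --newtons 20

```text
t: 9.75
eef_pos: [0.4979, 0.0538, 0.0826]
tool_rot: [-0.0, 0.74, 0.672, -0.0]
contact_force: [-2.2, -1.1, 4.8]
gripper_width: 0.165
grasp_force: 62.1
```

Request:
carry_out --targets '[255,0,0,-3,0,255,0,0,-3,0,255,0,0,0,0]' --newtons 20

```text
t: 10.05
eef_pos: [0.4981, 0.0537, 0.0772]
tool_rot: [-0.0, 0.74, 0.672, -0.0]
contact_force: [-5.5, -3.1, 13.5]
gripper_width: 0.163
grasp_force: 65.2
```

```bash
cat > look.py <<'E'
from h import *
c=grab('wrist'); o=bot.get_obs(); print(o['eef_pos'],o['gripper_width'],o['grasp_force'],o['contact_force'],o['t'])
hs=cv2.cvtColor(c['frame'],cv2.COLOR_RGB2HSV); v=hs[...,2].astype(int)
# bar edges: rows across columns either side of shaft
for k in(240,270,300,380,410):
    col=v[:230,k]; print(k,''.join('%X'%(x//16) for x in col[0:230:4]))
for r in range(60,200,10): 
    d=np.where(v[r,100:560]<45)[0]+100; print(r,(d.min(),d.max()) if len(d) else None,end=' ')
E
python3 look.py
```

```text
[0.49808285 0.05375318 0.07724691] 0.1604380688615644 65.17492890357971 [-5.20098168 -2.2788329  12.62482015] 10.1
240 CCCCCCCDCCCCCCCCCDEDDCCCABBB89ABBAAAA598666666665555566567
270 CCCDCCCCCCCCCCCCDDDDCCCCBB6669ABBCCAAA98666666655555665567
300 CCDDDCCDDDDDDCCDDDDCCCCCBB6669ABBACCAA98555444467666665666
380 CCCCCCCCCCCCCDDEDCCCCCCCCC6679ABCCCCCBA9666666555555455566
410 CCCCCCCCCCCCDDEECCCCCCCCCC7779ABCCCCCBA9CCCCCC7789877CCCCC
60 None 70 None 80 None 90 None 100 None 110 (np.int64(479), np.int64(510)) 120 (np.int64(138), np.int64(516)) 130 (np.int64(136), np.int64(517)) 140 (np.int64(137), np.int64(515)) 150 (np.int64(141), np.int64(511)) 160 (np.int64(150), np.int64(180)) 170 None 180 None 190 None
```

Request:
carry_out --targets '[255,-0.5,0.5,-3,0,255,-0.5,1,-3,0,255,0,1,-3,0,255,0,0,0,0]' --newtons 20

```text
t: 10.5
eef_pos: [0.498, 0.0556, 0.0685]
tool_rot: [0.0, 0.741, 0.672, 0.0]
contact_force: [-4.2, -4.3, 12.4]
gripper_width: 0.166
grasp_force: 72.5
```

```bash
python3 look.py
```

```text
[0.4979414  0.05562183 0.06848958] 0.16863569034337691 72.42637753486633 [-3.08240609 -3.25620904 12.6203636 ] 10.55
240 CCCCCCBCCCCCCCCCCDDDDCCCCCAAAAAAAAA97899AAAAAA998555555556
270 CCCCCCCCCCCCCCCCCDDDCCCCCCAA866665A96899AAAAAAA98655555556
300 CCCCCCCCCCCCCCCBDDDCCCCCCCAA866665996899AAAAAAA98766666665
380 CCBCCCCCCCCCCCDDDCCCBCCCCCCB97677665689ABBBCCBBBA855555554
410 CCCCCCCCCCBCCDDDBBBBBBBBBBBB977777BB689ABBBCCBBB888877BBB7
60 None 70 None 80 None 90 None 100 None 110 None 120 None 130 None 140 (np.int64(113), np.int64(151)) 150 (np.int64(104), np.int64(552)) 160 (np.int64(101), np.int64(556)) 170 (np.int64(101), np.int64(556)) 180 (np.int64(104), np.int64(554)) 190 (np.int64(111), np.int64(549))
```

Request:
carry_out --targets '[255,0,1,-2.5,0,255,0,1,-2.5,0,255,0,1,-2,0,255,0,0.5,-1,0,255,0,0,0,0]' --newtons 20

```text
t: 11.05
eef_pos: [0.4981, 0.0581, 0.0616]
tool_rot: [0.001, 0.741, 0.671, 0.0]
contact_force: [-8.6, -7.7, 25.8]
gripper_width: 0.167
grasp_force: 85.8
```

```bash
python3 - <<'E'
from h import *
c=grab('wrist'); o=bot.get_obs(); print(o['eef_pos'],o['gripper_width'],o['grasp_force'],o['contact_force'],o['torque'],o['t'])
v=c['frame'].max(2).astype(int)
for r in range(120,300,12): 
    d=np.where(v[r]<45)[0]; print(r,(d.min(),d.max()) if len(d) else None,end=' ')
E
```

```text
[0.49814321 0.05813944 0.06157056] 0.16293553126400173 85.74836321175098 [-8.51532152 -7.70628045 26.41747927] [-0.84766605  1.41452274  0.11439366] 11.1
120 None 132 None 144 None 156 None 168 None 180 (np.int64(91), np.int64(135)) 192 (np.int64(76), np.int64(574)) 204 (np.int64(71), np.int64(585)) 216 (np.int64(70), np.int64(589)) 228 (np.int64(73), np.int64(589)) 240 (np.int64(84), np.int64(585)) 252 (np.int64(524), np.int64(574)) 264 None 276 (np.int64(285), np.int64(372)) 288 (np.int64(282), np.int64(375))
```

Request:
carry_out --targets '[255,-1,0.5,-1,0,255,-1,0.5,-1,0,255,0,0.5,-1,0,255,0,0,0,0]' --newtons 20

```text
t: 11.5
eef_pos: [0.4983, 0.0584, 0.0597]
tool_rot: [0.002, 0.742, 0.671, 0.002]
contact_force: [-6.4, -11.9, 34.4]
gripper_width: 0.166
grasp_force: 88.9
```

```bash
cat > span.py <<'E'
from h import *
c=grab('wrist'); o=bot.get_obs(); print(o['eef_pos'],o['gripper_width'],o['grasp_force'],o['contact_force'],o['torque'],o['t'])
v=c['frame'].max(2).astype(int)
for r in range(168,300,12): 
    d=np.where(v[r]<45)[0]; print(r,(d.min(),d.max()) if len(d) else None,end=' ')
E
python3 span.py
```

```text
[0.49827409 0.05840982 0.0597165 ] 0.16309316978056795 88.84005510248244 [ -5.97310194 -11.172977    33.15459072] [-1.47357306  1.11508346  0.08370925] 11.55
168 None 180 None 192 (np.int64(87), np.int64(118)) 204 (np.int64(70), np.int64(579)) 216 (np.int64(64), np.int64(591)) 228 (np.int64(63), np.int64(596)) 240 (np.int64(65), np.int64(597)) 252 (np.int64(74), np.int64(594)) 264 (np.int64(539), np.int64(585)) 276 None 288 (np.int64(282), np.int64(375))
```

Request:
carry_out --targets '[195,0,0,2,0,195,0,0,1,0,195,0,0,0,0,195,0,0,0,0]' --newtons 20

```text
t: 11.95
eef_pos: [0.4968, 0.0585, 0.0594]
tool_rot: [0.002, 0.741, 0.671, -0.0]
contact_force: [4.0, -8.6, -6.7]
gripper_width: 0.232
grasp_force: 5.4
```

```bash
python3 span.py
```

```text
[0.49673638 0.05855216 0.05940247] 0.2368145436024288 5.411849655210972 [ 4.94213463 -8.08271437 -5.54912044] [-1.77336216 -0.86499991 -0.08504754] 12.0
168 None 180 None 192 None 204 None 216 (np.int64(114), np.int64(154)) 228 (np.int64(103), np.int64(561)) 240 (np.int64(98), np.int64(568)) 252 (np.int64(98), np.int64(571)) 264 (np.int64(101), np.int64(570)) 276 (np.int64(279), np.int64(564)) 288 (np.int64(275), np.int64(382))
```

Request:
carry_out --targets '[180,0,-2,2,0,180,0,-2,0,0,180,0,0,0,0]'

```text
t: 12.3
eef_pos: [0.4955, 0.0579, 0.0618]
tool_rot: [0.0, 0.74, 0.672, 0.0]
contact_force: [-1.0, -1.8, -1.9]
gripper_width: 0.293
grasp_force: 0.8
```

```bash
python3 span.py; python3 - <<'E'
from h import *
c=grab('wrist'); v=c['frame'].max(2).astype(int)
L=[];Rr=[]
for r in range(200,290,2):
    d=np.where(v[r]<45)[0]
    a=d[d<200]; b=d[d>450]
    if len(a): L.append((r,a.min()))
    if len(b): Rr.append((r,b.max()))
L=np.array(L);Rr=np.array(Rr); lo=L[L[:,1].argmin()];ro=Rr[Rr[:,1].argmax()]
L=L[L[:,1]<=L[:,1].min()+14]; Rr=Rr[Rr[:,1]>=Rr[:,1].max()-14]
pl=(L[:,1].min(),L[:,0].mean()); pr=(Rr[:,1].max(),Rr[:,0].mean()); print(pl,pr)
p,d1=ray(c,*pl); _,d2=ray(c,*pr)
k=.120/np.linalg.norm(d1-d2); A=p+k*d1;B=p+k*d2; print(A,B,(A+B)/2, 'expected bar',[.505,.110,.151])
E
```

```text
[0.49537311 0.0579581  0.06177788] 0.29533659360536735 0.9741455176117597 [-0.86647617 -2.04871691 -0.54461887] [-0.36070058  0.09209648 -0.01677392] 12.35
168 None 180 None 192 None 204 None 216 (np.int64(116), np.int64(551)) 228 (np.int64(110), np.int64(564)) 240 (np.int64(109), np.int64(568)) 252 (np.int64(111), np.int64(569)) 264 (np.int64(123), np.int64(565)) 276 (np.int64(273), np.int64(383)) 288 (np.int64(270), np.int64(387)) (np.int64(109), np.float64(237.0)) (np.int64(569), np.float64(245.0))
[0.44392794 0.11264824 0.15611855] [0.56317942 0.09928564 0.15684441] [0.50355368 0.10596694 0.15648148] expected bar [0.505, 0.11, 0.151]
```

Request:
carry_out --targets '[255,0,0,0,0,255,0,0,0,0,255,0,0,0,0,255,0,0,0,0,255,0,-1.5,-1.5,0,255,0,-1.5,-1.5,0,255,0,0,0,0]' --newtons 20

```text
t: 13.1
eef_pos: [0.498, 0.0576, 0.0615]
tool_rot: [-0.0, 0.74, 0.673, 0.003]
contact_force: [-4.2, 3.5, 24.1]
gripper_width: 0.177
grasp_force: 25.8
```

```bash
python3 span.py
```

```text
[0.49798682 0.05754718 0.06150518] 0.179053213762196 25.786032977630384 [-4.34107325  4.31603519 24.44181701] [ 0.72406493  0.86290051 -0.11937595] 13.15
168 None 180 None 192 None 204 (np.int64(113), np.int64(151)) 216 (np.int64(105), np.int64(142)) 228 (np.int64(102), np.int64(555)) 240 (np.int64(103), np.int64(561)) 252 (np.int64(110), np.int64(562)) 264 (np.int64(520), np.int64(560)) 276 (np.int64(284), np.int64(552)) 288 (np.int64(280), np.int64(376))
```

Request:
carry_out --targets '[0,0,1,1,0,0,0,0,0,0,0,0,0,0,0,0,0,0,0,0,0,0,0,0,0,0,0,0,0,0,0,0,0,0,0]'

```text
t: 13.85
eef_pos: [0.4952, 0.0559, 0.0597]
tool_rot: [-0.0, 0.74, 0.672, -0.0]
contact_force: [0.6, 0.1, 0.5]
gripper_width: 0.997
grasp_force: 0.0
```

```bash
python3 span.py; python3 - <<'E'
from h import *
t=grab('top'); s=grab('scene')
np.save('top2.npy',t,allow_pickle=True); np.save('scene2.npy',s,allow_pickle=True)
# hanger: detail masks  (hanger not occluded?)
for n,c,(x,y,w,h) in(('top',t,(452,195,60,58)),('scene',s,(163,288,55,95))):
    hs=cv2.cvtColor(c['frame'],cv2.COLOR_RGB2HSV)[y:y+h,x:x+w]
    print(n)
    for r in range(h): print('%3d '%(y+r)+''.join('R' if (q[1]>130 and (q[0]<10 or q[0]>170)) else '%X'%(q[2]//16) for q in hs[r]))
E
```

```text
[0.49520864 0.0558511  0.05973121] 0.9996792044776143 0.0 [-0.75802772 -0.2931901   0.87857227] [ 0.0307916  -0.04292238 -0.06831707] 13.9
168 None 180 None 192 None 204 (np.int64(112), np.int64(151)) 216 (np.int64(105), np.int64(144)) 228 (np.int64(103), np.int64(574)) 240 (np.int64(105), np.int64(579)) 252 (np.int64(113), np.int64(581)) 264 (np.int64(236), np.int64(579)) 276 (np.int64(210), np.int64(570)) 288 (np.int64(200), np.int64(456)) top
195 888899888888888888888879AA9888888888888888888888888888889AA9
196 889888889888888888888879AA9888888888888888888888888888889AA9
197 888898988888888888888879AA9888888888888888888888889888889AA9
198 889889899988889888888879AA9888888888888888888888998888889AA9
199 988898999999998889888989AA98888888888888888888888888888878A9
200 998889999999999999888889AA9888888888888888888888888887775579
201 998998989888988988889889AA9888888888888888888888888864332247
202 898888899898989988888889AA9888888888888888888888888632222226
203 899889988999998999988889AA9888888888888888888888877522222226
204 9899999998999999888898889A99888888888888888888887RRR22223468

[... 8125 characters left out ...]
999999999999A999999999986454443577657BBB
372 9999999999999999999999999999999999999999964444456637BBB
373 9999999999999999999999999A9A99999999999A998444566469ABB
374 999999999999999999999999A999999999999899AA955447636A9AB
375 999999999999999999999A99999999999999899AAA956554369999A
376 999999999999999999999999999999999899999A9A8566579999999
377 9999999999999999999999999999999999998999A8656658A999999
378 999999999999999999999999999999999889999AA98556579999999
379 999999999999999A999999999999999999899999986579999999999
380 9999999999999999999999999999999998999999999999999999999
381 99999999999999999999999999999999989899999999A9999999999
382 9999999999999999999999999999999999999999999999999999999
```

Request:
carry_out --targets '[0,2,-1.5,-3.5,0,0,0,0,0,0,255,0,0,0,0,255,0,0,0,0,255,0,0,0,0,255,0,0,0,0,255,0,0,0,0,255,0,0,0,0,255,0,0,0,0,255,0,0,0,0]' --newtons 60

```text
t: 15.0
eef_pos: [0.4975, 0.0544, 0.0565]
tool_rot: [0.0, 0.74, 0.672, 0.0]
contact_force: [0.3, 0.1, 2.3]
gripper_width: 0.173
grasp_force: 58.3
```

```bash
python3 span.py; python3 - <<'E'
from h import *
t=np.load('top.npy',allow_pickle=True).item(); s=np.load('scene.npy',allow_pickle=True).item()
for n,a,b in(('A',(468,226.7),(193,302)),('B',(493,222.5),(172.5,330)),('knob',(506.7,202.8),(178,350)),('pin',(488,214.5),(187,335))): print(n,two(t,a,s,b), onz(t,*a,.176 if n in'AB' else .2))
E
```

```text
[0.49752552 0.05443708 0.05649207] 0.17038684986860472 58.34592819213867 [1.41993451 0.06774505 2.55547498] [-0.02517848 -0.05268135 -0.05878158] 15.05
168 None 180 None 192 None 204 (np.int64(91), np.int64(133)) 216 (np.int64(85), np.int64(125)) 228 (np.int64(82), np.int64(575)) 240 (np.int64(84), np.int64(581)) 252 (np.int64(92), np.int64(583)) 264 (np.int64(537), np.int64(581)) 276 (np.int64(285), np.int64(575)) 288 (np.int64(281), np.int64(376)) A (array([ 0.43888311, -0.30190279,  0.17284179]), np.float64(0.0013706176072225721)) [ 0.43818617 -0.30155965  0.176     ]
B (array([ 0.4481739 , -0.37566961,  0.1800389 ]), np.float64(0.003427950922142112)) [ 0.44951479 -0.37554623  0.176     ]
knob (array([ 0.50232193, -0.40605087,  0.21156182]), np.float64(0.0008597811034352529)) [ 0.50370843 -0.41067801  0.2       ]
pin (array([ 0.47485629, -0.36704398,  0.16159927]), np.float64(0.00011687628380324876)) [ 0.47038348 -0.35434135  0.2       ]
```

Request:
carry_out --targets '[255,0,-6,6,0,255,0,-12,12,0,255,0,-12,12,0,255,0,0,40,0,255,0,0,45,0,255,0,0,45,0,255,0,0,45,0,255,0,0,39,0,255,-8,-37,0,-7.1,255,-8,-37,0,-7.1,255,-8,-37,0,-7.1,255,-8,-37,0,-7.1,255,-8,-37,0,-7.1,255,-8,-37,0,-7.1,255,0,0,0,0]'

```text
t: 16.55
eef_pos: [0.4456, -0.2049, 0.3012]
tool_rot: [0.001, 0.936, 0.351, -0.0]
contact_force: [-0.5, -0.1, -3.4]
gripper_width: 0.168
grasp_force: 59.1
```

```bash
python3 span.py; python3 -c "
from station import bot; print(bot.get_obs()['q'].round(2),bot.get_obs()['tool_rot'])"
```

```text
[ 0.44666153 -0.201803    0.30087245] 0.17227507248605728 59.0710312128067 [ 0.69365109  0.30809583 -3.56396842] [ 0.07596002 -0.00119326 -0.02720173] 16.6
168 None 180 None 192 None 204 (np.int64(91), np.int64(133)) 216 (np.int64(85), np.int64(521)) 228 (np.int64(83), np.int64(575)) 240 (np.int64(84), np.int64(581)) 252 (np.int64(26), np.int64(583)) 264 (np.int64(73), np.int64(582)) 276 (np.int64(86), np.int64(575)) 288 (np.int64(94), np.int64(530)) [-0.41  0.08  0.77  1.9  -0.06  1.18 -0.47] [ 8.96446500e-06  9.35329122e-01  3.53778791e-01 -1.06509388e-05]
```

Request:
carry_out --targets '[255,-27,-30,0,-7,255,-27,-30,0,-7,255,-27,-30,0,-7,255,-27,-30,0,-7,255,-27,-33,0,-7,255,0,0,0,0,255,0,0,0,0]'

```text
t: 17.3
eef_pos: [0.3132, -0.3508, 0.3004]
tool_rot: [-0.001, 0.998, 0.06, 0.0]
contact_force: [1.1, 1.2, -2.9]
gripper_width: 0.171
grasp_force: 59.2
```

```bash
python3 - <<'E'
from h import *
c=grab('wrist'); o=bot.get_obs(); print(o['eef_pos'],o['tool_rot'],o['q'].round(2))
np.save('w6.npy',c,allow_pickle=True); save(c,'w6.png',None,1.25)
for P in([.439,-.302,.176],[.448,-.3757,.176],[.502,-.406,.211]): print(pix(c,P).round(0)*1.25)
E
```

```text
[ 0.31423058 -0.34992242  0.30033063] [-5.53023531e-04  9.98139887e-01  6.09623738e-02  2.21289988e-04] [-0.22  0.02  0.97  1.95 -0.02  1.18 -0.69]
[362.5  60. ]
[467.5  60. ]
[545.   -48.75]
```

View pics/w6.png

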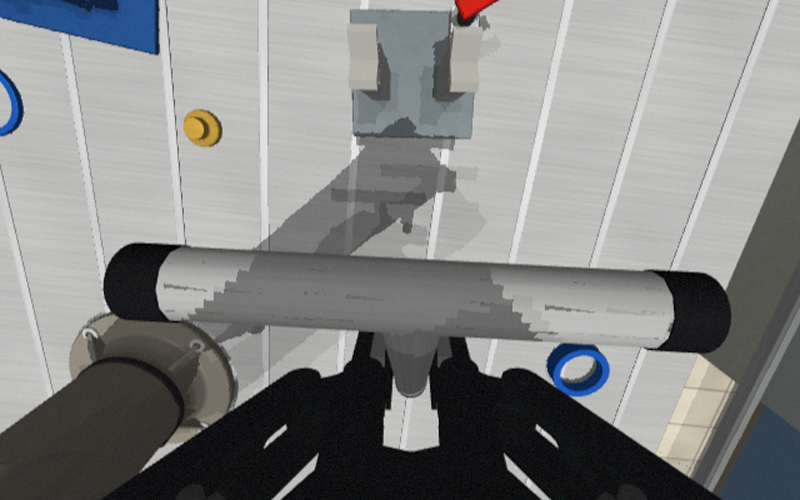

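The wrist view shows the hanger V tops centred at (364,57) and (465,57) in the 1.25x picture. That matches the triangulation and gives a seat at about (0.446, -0.339). The handle is held at 45° with its bar turned about 3°.

Request:
carry_out --targets '[255,0,0,-45,1,255,0,0,-45,1,255,0,0,-45,0.5,255,0,0,-43,0,255,18,0,0,0,255,18,1,0,0,255,18,1,0,0,255,18,0,0,0,255,0,0,0,0,255,0,0,0,0]'

```text
t: 18.35
eef_pos: [0.3877, -0.3486, 0.123]
tool_rot: [0.0, 0.997, 0.083, 0.001]
contact_force: [0.1, 0.7, -2.5]
gripper_width: 0.172
grasp_force: 59.2
```

```bash
python3 - <<'E'
from h import *
c=grab('wrist'); t=grab('top'); o=bot.get_obs(); print(o['eef_pos'],o['tool_rot'],o['contact_force'])
np.save('w7.npy',c,allow_pickle=True)
for n,P in dict(A=[.441,-.303,.176],B=[.450,-.3757,.176]).items(): print(n,pix(c,P).round(0))
hs=cv2.cvtColor(c['frame'],cv2.COLOR_RGB2HSV)
for r in range(0,270,6): print('%3d '%r+''.join('R' if (q[1]>130 and (q[0]<10 or q[0]>170)) else '%X'%(q[2]//16) for q in hs[r,60:600:5]))
E
```

```text
[ 0.38617314 -0.34863956  0.12272043] [7.45678467e-05 9.96633948e-01 8.19800419e-02 2.01450296e-04] [-1.08804468 -0.14938305 -4.09577936]
A [233. 168.]
B [423. 176.]
  0 DDDDDDDDDDDDDDDEE9CCCDDDDDDDDCDDDDDDDDDCCCEEDDDDDDDDDDDDDDDDDDDDCCCDDEECCDCCCCCCCDDDCCCDDDDDDDDEEDDDDDDDDDDR
  6 DDDDDDDDDDDCDDDEEBDDDDDDCDDDDDDDDDDDDDDDDDEEDDDDDDDDDDDDDDDDDDCCCCCCEEECCCDDDCCCCCCCCDDDDDCCCCBEEDDDDDDDARRR
 12 DDDDDDDDDDDDDDDEEDCDDDDDDDDDDDDDDDDDDDCDDDEEDDDDDDDDDDDDDDDDDDDDDDDDEECCCDCCCCCCDDDDCCDCCDDDDDEEECCDDD7RRRRR
 18 DDDDDDDDDDDDDDDEEDDDDDDCCCDDDDDDDDDDDDDDDDEEDCDDDDDDDDDDDDDDDDDDDDD8EEDDDDCCCCCCCCCCCCDDDDDDDCEEDDDDRRRRRRRR
 24 DDDDDDDDDDDDDDDEEDDCDDDDDDDDDDCDDDDDDDDDDEEEDDDDDDDDDDDDDDDDDDDDDDDDEEDDDDDCCDDDDCDDCDDDDDDDDBEED9RRRRRRRRRR
 30 DDDDDDDDDDDDDDDEEDDDDDDDDDDDDDDDDDDDDDDCDEEEDDDDDDDDDDDDDDDDDDDDDDCEEDDDDDDDDCDDDDCDDDDDDDCDDEERRRRRRRRRRRRR
 36 DDDDDDDDDDDDDDDEEDDDDDDDDDDDDDDDDDDDDDDDDEEBDDDDDDDDDDDDDDDDDDDDDDCEEDDDCCCCDCDDDDCDDDDDDDDDARRRRRRRRRRRRRRR
 42 DDDDDDDDDDDDDDDEEDDDDDDDDDDDDDDDDDDDDD89999989879AADDDDDDDDDDDDDDD8EEDDCCCDDDDCCCCDCDDDDDD7RRRRRRRRRRRRRRRRR
 48 DDDDDDDDDDDDDDDDEDDDDDDDDD
[... 3450 characters left out ...]
998888888111111111DDDD
234 8888822211122DDDDDD888888888778888888887888888888888888888888888888888878777BBBBBBBABAAAAAAAAAA911111111ADDD
240 88888211112223CC88888888888888888888888888888888888877788887888888888888888789BBBCBBBBBBBBBBBBBB121111111DDD
246 88888811221211C778888888888888888888888888888888888888888888888888888888888888CBCCCCCCCCCCCCCBBB111112121DDD
252 77888881111111077777777777677777788788888888888888888888888888888888888888888BDDDDDDDDDDDDDCCCC7111222111DDD
258 7778888888776643356A999877666677777777777777777777777888888888888888888888888ADDDDDDDDDDDDDDDDDA222222221DDD
264 77778877777765555BBAAAAAAAAAAAAAAAAAACCAAA998766767777777777777777777777767888CCCCCDDDCCDDDDDDDB221112111DDD
```

```bash
python3 - <<'E'
from h import *
c=np.load('w7.npy',allow_pickle=True).item(); v=c['frame'].max(2).astype(int)
for yaw in(7,):
  a=np.radians(yaw);X=np.array([np.cos(a),np.sin(a),0]);Y=np.array([-np.sin(a),np.cos(a),0]);S=np.array([.446,-.339,.184])
  for x in(.015,-.015): print(x,[pix(c,S+x*X+y*Y).round(0).tolist() for y in(.046,.026,-.026,-.046)])
# measured far-lip corners
for k in(200,215,230,245,400,415,430,445): print(k,''.join('%X'%(q//16) for q in v[96:210:3,k]))
for r in(126,141,153): print(r,[int(x) for x in np.where(np.abs(np.diff(cv2.blur(v[r].astype(np.float32).reshape(1,-1),(3,1))[0]))>12)[0] if 180<x<480])
E
```

```text
0.015 [[195.0, 127.0], [254.0, 129.0], [405.0, 136.0], [462.0, 139.0]]
-0.015 [[203.0, 210.0], [257.0, 212.0], [395.0, 218.0], [447.0, 220.0]]
200 DDDDDDCCCCCCBCCCDCCDA88888888888888566
215 DDDDDDCCCCCCCBCCBBCCCC7878778666666566
230 DDDDDDCCCCCCCBCCBCCBC87888786666666556
245 DDDDDDDCCCCCCCCCCBCCCC7888778666666656
400 66666666EB9CCA989CCCACCB97787866666666
415 8755222DD69AACCCCCBCCBCCC7777886666666
430 EEEEEEEED7CB9CCCCCCBCCBC98777887666666
445 EDDDDDDDDCACCCCCCCCCCCCDDDDDDDCCDDDDDD
126 [251, 252, 253, 387, 388, 390, 398, 399, 420, 421, 422, 424, 425, 426, 427, 449]
141 [252, 253, 254, 260, 261, 263, 264, 398, 399, 400, 401]
153 [203, 255, 256, 257, 394, 395, 396, 397]
```

Request:
carry_out --targets '[255,6.5,2,0,0,255,0,0,-10,0,255,0,0,-10,0,255,0,0,-6,0,255,0,0,-3,0,255,0,0,0,0,255,0,0,0,0]'

```text
t: 19.15
eef_pos: [0.3926, -0.3468, 0.0933]
tool_rot: [0.0, 0.997, 0.082, -0.0]
contact_force: [0.6, 0.3, -3.6]
gripper_width: 0.168
grasp_force: 59.3
```

Request:
carry_out --targets '[255,0,0,-2,0,255,0,0,-2,0,255,0,0,0,0,255,0,0,0,0]'

```text
t: 19.55
eef_pos: [0.3934, -0.3467, 0.0896]
tool_rot: [0.0, 0.997, 0.082, 0.001]
contact_force: [1.8, 1.4, -1.7]
gripper_width: 0.173
grasp_force: 59.8
```

Request:
carry_out --targets '[255,0,0,-1.5,0,255,0,0,-1.5,0,255,0,0,0,0,255,0,0,0,0]'

```text
t: 19.95
eef_pos: [0.3952, -0.3466, 0.0873]
tool_rot: [0.0, 0.997, 0.082, 0.002]
contact_force: [4.7, 2.6, 5.9]
gripper_width: 0.169
grasp_force: 61.1
```

Request:
carry_out --targets '[255,2,0,-0.5,0,255,1,0,-0.5,0,255,0,0,0,0,255,0,0,0,0]'

```text
t: 20.35
eef_pos: [0.3967, -0.3468, 0.0859]
tool_rot: [0.0, 0.997, 0.082, 0.001]
contact_force: [2.4, 2.7, 7.9]
gripper_width: 0.172
grasp_force: 61.3
```

```bash
python3 - <<'E'
from h import *
o=bot.get_obs(); print(o['eef_pos'],o['contact_force'],o['torque'])
c=grab('wrist'); v=c['frame'].max(2).astype(int)
for r in range(192,280,6):
    d=np.where(v[r]<45)[0]; a=d[(d<200)]; b=d[d>450]; print(r,(a.min(),a.max()) if len(a) else None,(b.min(),b.max()) if len(b) else None)
E
```

```text
[ 0.3966864  -0.34679127  0.08591879] [2.35805749 2.67405    7.85859133] [ 0.75763196 -0.7621703  -0.05590021]
192 None None
198 None None
204 (np.int64(97), np.int64(139)) None
210 (np.int64(89), np.int64(131)) None
216 (np.int64(85), np.int64(127)) None
222 (np.int64(82), np.int64(123)) (np.int64(526), np.int64(563))
228 (np.int64(81), np.int64(122)) (np.int64(534), np.int64(574))
234 (np.int64(80), np.int64(121)) (np.int64(537), np.int64(578))
240 (np.int64(80), np.int64(121)) (np.int64(540), np.int64(581))
246 (np.int64(81), np.int64(122)) (np.int64(541), np.int64(583))
252 (np.int64(84), np.int64(124)) (np.int64(541), np.int64(584))
258 (np.int64(89), np.int64(127)) (np.int64(542), np.int64(585))
264 (np.int64(127), np.int64(141)) (np.int64(540), np.int64(584))
270 None (np.int64(538), np.int64(582))
276 None (np.int64(535), np.int64(579))
```

Request:
carry_out --targets '[150,0,0,1,0,120,0,0,0,0,120,0,0,0,0,120,0,0,0,0,120,0,0,0,0,120,0,0,0,0,120,0,0,0,0]'

```text
t: 21.1
eef_pos: [0.3957, -0.3466, 0.0863]
tool_rot: [0.0, 0.997, 0.082, -0.0]
contact_force: [0.4, 0.1, -0.6]
gripper_width: 0.524
grasp_force: 0.0
```

```bash
cat > bar.py <<'E'
from h import *
o=bot.get_obs(); print(o['eef_pos'],o['contact_force'],o['gripper_width'],o['grasp_force'],o['t'])
c=grab('wrist'); v=c['frame'].max(2).astype(int)
for r in range(150,290,10):
    d=np.where(v[r]<45)[0]; a=d[(d<200)]; b=d[d>450]; print(r,(a.min(),a.max()) if len(a) else None,(b.min(),b.max()) if len(b) else None,end='; ')
print()
hs=cv2.cvtColor(c['frame'],cv2.COLOR_RGB2HSV)
for r in range(60,400,8): print('%3d '%r+''.join('R' if (q[1]>130 and (q[0]<10 or q[0]>170)) else 'Y' if (q[1]>110 and 12<q[0]<35) else '%X'%(q[2]//16) for q in hs[r,70:600:6]))
E
python3 bar.py
```

```text
[ 0.39567459 -0.34659614  0.08625902] [ 0.42308906  0.14865976 -0.55828466] 0.5242419098145357 0.0 21.1
150 None (np.int64(453), np.int64(465)); 160 None None; 170 None None; 180 None None; 190 None None; 200 (np.int64(97), np.int64(142)) None; 210 (np.int64(87), np.int64(130)) None; 220 (np.int64(82), np.int64(125)) None; 230 (np.int64(80), np.int64(124)) (np.int64(528), np.int64(564)); 240 (np.int64(81), np.int64(123)) (np.int64(533), np.int64(571)); 250 (np.int64(85), np.int64(125)) (np.int64(535), np.int64(574)); 260 (np.int64(116), np.int64(138)) (np.int64(535), np.int64(575)); 270 None (np.int64(532), np.int64(572)); 280 None (np.int64(524), np.int64(566)); 
 60 EEEEDDEEEDEDDEDDEEDDEEEEEEEEDAAAAAAA99AAAAAAAAAAAAAAAAAAAAA89EEDDDDDDDDDDDDDDDDEFDDDDDDDD
 68 EEEEEEEEEEEDDDDDDEDDDDDEEDDDDAAAAAAAA9AAAAAAAAAAAA99A9AAAA6589DEEEDEEDDDDDDDEE9EEDDDDED9R
 76 EEEEEDDEEEEDEEEEEEEDDDDDDDDDDAAAA9AAA9AAA999AAAA9AAAAA9666689EDDDDDDDDDEDEEEDDEFDEEEBRRRR
 84 EEEDDEDEECEEEDDDEEDDEEEEEEEDEAAAAAAAA99AA9AAAAA99AAA7666666EEEEEDDDEEDDDDDDDDBEEEERRRRRRR
 92 EEEEEEEEEADDDEEDDEEEDEEEDEEEEAAAAAAAAA9AA9AAAAA
[... 2914 characters left out ...]
EEEEE61111111221111211111117EEEE8EDDEEEDDD
348 BBBBBBCCCEE111111101111111111111111EEEEEEEDE9EEEEEDE111111111111111111111111EEEEEEEEDDDDD
356 BBBBBDEDD91111111111111111CE111111133335CEEEEED7333311111114E31211113111111113EEEEEEEEEED
364 BBBBEEEE11111111111111111EEE11111111111111111111111111111113DE11111011111111111EEEEEEEEDD
372 DDDDEE511111111111111111EEEE10111111111111111111111111111114EEE111111111111111111EEDDEEEE
380 DDDDE111111111111111111DEEEE11111111111111111111111111111115EEEE111111110111111111EEEEEEE
388 DDD4111111111111111111DDDDDE11111111111111011111111111111116EEEEE1111111112111111111EEDDD
396 CC1111111111111111111EDDDDD111111111111111111111111111111111BDDDEE1111111111111111111CEED
```

Request:
carry_out --targets '[120,-20,-3,0,0,120,-40,-6,0,0,120,0,0,40,0,120,0,0,45,0,120,0,0,45,0,120,0,0,45,0,0,38,-14,0,0,0,38,-14,0,0,0,38,-14,0,0,0,0,0,0,0,0,0,0,0,0]' --newtons 20

```text
t: 22.25
eef_pos: [0.4485, -0.3981, 0.2605]
tool_rot: [-0.0, 0.997, 0.082, -0.001]
contact_force: [-0.5, -1.0, -0.3]
gripper_width: 0.997
grasp_force: 0.0
```

```bash
cat > k.py <<'E'
from h import *
o=bot.get_obs(); print(o['eef_pos'],o['contact_force'],o['gripper_width'],o['t'])
c=grab('wrist'); np.save('w8.npy',c,allow_pickle=True)
print('pred knob',pix(c,[.514,-.406,.228]),'pin',pix(c,[.4856,-.3698,.2]),'seat',pix(c,[.4514,-.3378,.18]))
hs=cv2.cvtColor(c['frame'],cv2.COLOR_RGB2HSV); red=((hs[...,1]>130)&((hs[...,0]<10)|(hs[...,0]>170))).astype(np.uint8)
n,l,st,ce=cv2.connectedComponentsWithStats(red)
for k in range(1,n):
    if st[k][4]>60:
        p=np.argwhere(l==k)[:,::-1].astype(np.float32); print('red',st[k].tolist(),ce[k].round(0),cv2.boxPoints(cv2.minAreaRect(p)).round(0).tolist())
blk=(hs[...,2]<50).astype(np.uint8); n,l,st,ce=cv2.connectedComponentsWithStats(blk)
for k in range(1,n):
    if st[k][4]>40: print('blk',st[k].tolist(),ce[k].round(0), onz(c,*ce[k],.213).round(4))
for r in range(0,330,8): print('%3d '%r+''.join('R' if red[r,k] else '%X'%(hs[r,k,2]//16) for k in range(90,600,6)))
E
python3 k.py
```

```text
[ 0.44849226 -0.39813605  0.26050471] [-0.48582689 -0.97959748 -0.26592006] 0.9974681365636413 22.25
pred knob [355.49444243 136.71994719] pin [299.15778825 162.12734264] seat [259.56707167 190.41829128]
red [286, 133, 81, 50, 1214] [320. 160.] [[284.0, 168.0], [360.0, 131.0], [368.0, 148.0], [292.0, 184.0]]
blk [0, 66, 8, 25, 160] [ 3. 78.] [ 0.5116 -0.1689  0.213 ]
blk [310, 137, 24, 16, 144] [321. 145.] [ 0.503  -0.3848  0.213 ]
blk [344, 137, 22, 25, 398] [354. 149.] [ 0.5039 -0.4084  0.213 ]
blk [279, 180, 10, 10, 54] [284. 185.] [ 0.4693 -0.3619  0.213 ]
blk [190, 185, 15, 19, 217] [196. 194.] [ 0.4513 -0.2974  0.213 ]
blk [317, 193, 13, 19, 211] [323. 202.] [ 0.4608 -0.3925  0.213 ]
blk [0, 262, 610, 138, 36710] [309. 359.] [ 0.3066 -0.4038  0.213 ]
blk [49, 310, 42, 10, 114] [ 70. 315.] [ 0.3218 -0.1907  0.213 ]
  0 AAAAAAAAAAAABBAAAAAAAAAAAAACCAAAAAAAAAAAAACCAAAAAAAAAAAAACCAAAAAAAAAAAAAABAAAAAAAAAAA
  8 AAAAAAAAAAAABBAAAAAAAAAAAAACBAAAAA9AAAAAAADAAAAAAAAAAAAAACAAA9AAAAAAAAAABAAAAAAAAAAAA
 16 AAAAAAAAAAAABBAAAAAAAAAAAAAC8AAAAAAAAAAAAACAAAAAAAAAAAAAACAAAAAAAAAAAAA7CAAAAAAAAAAA
[... 2811 characters left out ...]
88888913300AAAAAAAAABAAAAAAAAAA9BAAAAAA001319AAAAAAAAABAAAAAAAA4444444
280 449888888888898889A9133001AAAAAAAAABAAAAAAAAAABAAAAAAA0003310AAAAAAAAAAAAAAAA44444444
288 4458888888899AAAAAA03311007AAAAAAAABAAAAAAAAAABAAAAAAA01003310AAAAAABAAAAAAA844444444
296 44448888889AABAAAA03330010AAAAAAAAABAAAAAAAAAABAAAAAAA001003301AAAABAAAAAAAA444444444
304 444488888AAAABAAA013310000AAAAAAAA8BAAAAAAAAABAAAAAAAAA011013311AAABAAAAAAA4444444444
312 44559999AAAAAB61001341000AAAAAAAAABAAAAAAAAAABAAAAAAAAA00000400001BAAAAAAAA4444444444
320 335999210AAAA001111111000AAAAAAAAABAAAAAAAAAACAAAAAAAAAB10001000201AAAA70124444444335
328 4450011100100111111111009AAAAAAAAABAAAAAAAAABAAAAAAAAAAB00001100011000110000144444457
```

Request:
carry_out --targets '[90,31,-5,0,0,90,31,-5,0,0,90,0,0,-40,0,90,0,0,-25,0,90,0,0,-12,0,90,0,0,0,0,255,0,0,0,0,255,0,0,0,0,255,0,0,0,0,255,0,0,0,0,255,0,0,0,0,255,0,0,0,0]' --newtons 20

```text
t: 23.5
eef_pos: [0.5112, -0.4069, 0.1858]
tool_rot: [-0.001, 0.997, 0.082, 0.0]
contact_force: [-4.1, 5.6, 8.3]
gripper_width: 0.149
grasp_force: 20.2
```

Request:
carry_out --targets '[255,0,0,4,0,255,-6.6,-3.7,0,0,255,-7.4,-2.8,0,0,255,-7.8,-1.3,0,0,255,-8,0,0,0,255,-7.8,1.3,0,0,255,-7.4,2.8,0,0,255,0,0,0,0]'

```text
t: 24.3
eef_pos: [0.4646, -0.412, 0.1886]
tool_rot: [0.0, 0.997, 0.081, -0.001]
contact_force: [-0.0, -0.6, -10.4]
gripper_width: 0.149
grasp_force: 19.9
```

Request:
carry_out --targets '[255,-6.9,3.9,-1.5,0,255,-6.1,5.1,0,0,255,-5.1,6.1,0,0,255,-3.9,6.9,0,0,255,-2.8,7.4,0,0,255,-1.2,6.3,0,0,255,0,2,0,0,255,0,0,0,0]'

```text
t: 25.1
eef_pos: [0.4362, -0.377, 0.1883]
tool_rot: [0.001, 0.997, 0.08, -0.002]
contact_force: [-10.3, -3.6, 1.2]
gripper_width: 0.154
grasp_force: 20.9
```

Request:
carry_out --targets '[255,-1.5,1.5,0,0,255,0,1.5,0,0,255,0,0,0,0,255,0,0,0,0]'

```text
t: 25.5
eef_pos: [0.4363, -0.3739, 0.1883]
tool_rot: [0.002, 0.997, 0.08, -0.001]
contact_force: [-6.8, -2.9, -0.5]
gripper_width: 0.152
grasp_force: 20.7
```

Request:
carry_out --targets '[255,0,1.5,0,0,255,0,1.5,0,0,255,0,1.5,0,0,255,0,0,0,0,255,0,0,0,0]'

```text
t: 26.0
eef_pos: [0.4363, -0.3736, 0.1886]
tool_rot: [0.006, 0.997, 0.079, -0.0]
contact_force: [-3.5, -16.1, -10.8]
gripper_width: 0.155
grasp_force: 20.2
```

Request:
carry_out --targets '[120,0,-1,0,0,120,0,-1,0,0,120,0,0,0,0,120,0,0,0,0,120,0,0,30,0,120,0,0,40,0,120,-25,0,40,0,120,-40,0,20,0,120,-30,0,0,0,120,0,0,0,0]'

```text
t: 27.0
eef_pos: [0.3402, -0.3693, 0.3176]
tool_rot: [-0.001, 0.997, 0.08, 0.002]
contact_force: [0.4, -0.3, -0.2]
gripper_width: 0.532
grasp_force: 0.0
```

```bash
python3 - <<'E'
from h import *
o=bot.get_obs(); print(o['eef_pos'],o['contact_force'],o['gripper_width'],o['t'])
c=grab('wrist'); hs=cv2.cvtColor(c['frame'],cv2.COLOR_RGB2HSV); red=((hs[...,1]>130)&((hs[...,0]<10)|(hs[...,0]>170)))
print('seat',pix(c,[.4514,-.3378,.18]).round(0),'pin',pix(c,[.4856,-.3698,.2]).round(0),'shutknob',pix(c,[.4399,-.3755,.228]).round(0),'foot',pix(c,[.4514,-.3378,.03]).round(0))
for r in range(0,260,5): print('%3d '%r+''.join('R' if red[r,k] else 'Y' if (hs[r,k,1]>110 and 12<hs[r,k,0]<35) else '%X'%(hs[r,k,2]//16) for k in range(200,470,3)))
s=grab('scene'); np.save('s3.npy',s,allow_pickle=True)
E
```

```text
[ 0.34018775 -0.36929151  0.3175734 ] [ 0.42450449 -0.2544257  -0.24439931] 0.531769650911612 27.0
seat [314.  70.] pin [356.  30.] shutknob [355.  87.] foot [319.  82.]
  0 AACCAAAAAAAAAAAAAAAAAAAAAAAADDAAAAAAAABAAAAABBBBAAAAAA9DDAAAAAAAAAAAAAAAAAAAAAABACDAAAAAAA
  5 A9CCAAAAAAAAAAAAAAAAAAAAAAAACDAAAAAAABAAAAAAAAAAAAAAAADDCAAAAAAAAAAAAAAAAAABAAAA9CCAAABABA
 10 B9CCBAAAAAAAAABAAAAAAAAAAAAADDAAAAAAAAAAAABBBBABAAAAAADDAAAAAAAAAAAAAAAAAAAAAAAACDBAAAAAAA
 15 AACCAAAAAAAABAAAAAAAABABAAAADDAABABAABABBABBABBABAAAA7DDAAAAAAAAAAAAAAAABAAAAAAACCAAAAAAAA
 20 AACCABBAAAAAAAAAAAAAAAAABAAADCABBBBABABBBBBAAAAAAABAABDDAAAAAAAAAAAAAAAAAAAAAAABCCAAAAAAAA
 25 BACCBBBBBABAAAABBAAAAAAAAAADDCBBBBBAAAABBBBBBABAAABBADDBAAAAAAAAAAAAAAAAABAABBBCCAAAAAAABA
 30 BBCCBBAAAABBBBBBBBBBBBBB9778888899BAABBBBBBBBBAAAARRRRAAAAAAAAAAAAAAAAAAAAAAAA9CCAAAABABAA
 35 ABCBAAABAABAAAABAABBBBBB88788888777788787788888775RRRRR88AAAAAAAAAAAAAAAAAAAAACDBAAAAAAAAA
 40 ABCBAAAABAAABAAAABBBBBBB8788778787787877787778888RRRRRR88BBBAAAAAAAAAAAAAAAAAACCAAAAAAAAAA
 45 BBCBAAAAAAAAAAAAAAAABBAA8878778777777778888778776RRRRRR88AAAAAAAAAAABAA
[... 3309 characters left out ...]
AABBBBBBCCBBBBABBAAAAAAABBBBBCCBAAA
225 765555588888899998888AA889888888889AAAABBBCCABBAAAAAAAABAAABBBACCBBBBBBBBBBBBBBBBAB9CBBBAB
230 665589888888888888888AA889899889AAAABBBBB8CBBBBBBBBAAAAAAAAAAAACAABBABBBBBBABBBBBBBBBBBBBB
235 569988888888888888888A988889AAAAABBBBBBBBBCBBAAABBBBAAAAAAAABBCCBBAAAAAAAABBBBBBBBABBBBBBB
240 A98888888888888888888A88999999AABABABBBBBCDBBBBBBBBAAAABAAABBACBABABABBBBBBBBBABBBBBBBBBBB
245 998888888888888888889BAAAAAAAAAAAAABAAAAADCBBAAAAAAAAAABABBBBCCBBBBBABBBBBABBBBBB8CBBBBBBB
250 99888888888888888899BB9997776AAAABBBBBBA9CBAAAAAABAAAAAAA97778BBBBBBBBBBBBBBAAABBBCBBBBBBB
255 9988888888888889A9A9BBAA43310AABAABBABBBCCBBAAAAAAABAAAAA103335AAAAAABAAABAABABB8CBBBBBBAB
```

```bash
python3 - <<'E'
from h import *
s=np.load('s3.npy',allow_pickle=True).item(); s0=np.load('scene.npy',allow_pickle=True).item()
for n,c in(('before',s0),('now',s)):
    hs=cv2.cvtColor(c['frame'],cv2.COLOR_RGB2HSV); m=((hs[...,1]>110)&(hs[...,0]>12)&(hs[...,0]<35)&(hs[...,2]>60)).astype(np.uint8); m[:,420:]=0; m[:150]=0
    k,l,st,ce=cv2.connectedComponentsWithStats(m); print(n,[(ce[i].round(1).tolist(),int(st[i][4])) for i in range(1,k) if st[i][4]>1])
S=np.array([.4514,-.3378,.18]); a=np.radians(7);X=np.array([np.cos(a),np.sin(a),0])
for th in(-20,-10,0,10,20): t=np.radians(th); print(th,pix(s,S+.145*(np.sin(t)*X-np.cos(t)*np.array([0,0,1]))).round(1))
o=bot.get_obs(); print(o['t'],o['joint_vel'].max())
E
```

```text
before [([342.5, 185.0], 18), ([236.0, 255.8], 129)]
now [([235.9, 255.8], 128)]
-20 [184.7 327.4]
-10 [193.2 331.9]
0 [201.5 336. ]
10 [209.5 339.7]
20 [216.9 342.7]
27.1 0.04198254873273096
```

```bash
python3 - <<'E'
from h import *
s=np.load('s3.npy',allow_pickle=True).item()
hs=cv2.cvtColor(s['frame'],cv2.COLOR_RGB2HSV)
for r in range(285,372,2): print('%3d '%r+''.join('R' if (q[1]>130 and (q[0]<10 or q[0]>170)) else 'y' if (q[1]>60 and 10<q[0]<38) else '%X'%(q[2]//16) for q in hs[r,140:250]))
E
```

```text
285 8888877777777777777777888887644454544566566666666566655665799999999999999999999999999999999999999AAAAAA99999A9
287 88898787777777777777787778887455445455655556666656666666657999999999999999999999999999999999999A99989AAAA99999
289 88988777777877777778787788777555555554565666665655666665657999999999999999999999999999999999999999999999AAAAAA
291 998877877778777877787887777774555555555665565665566666555579999999999999999999999999999999999999999999999999AA
293 88877777877777788778877777777444455556666655556555656531233799999999999999999999999999999999999999999A99999998
295 8887778777777777778777777777445444444566666666667887542121104899999999999999999999999999999999999999A999999999
297 88877877777777788777777777864545544545666666667788888998750489999999999999999999999999999999999999999999999999
299 99877777877777887777777777764444444445665555678887789998756899999999999999999999999999999999999999999999999999
301 887777777778877778787877778745544544555555656788878999864688889999999999999999999999999999999999A9999999999999
303 9877887777787777787777777876444445545665665655568998876578888
[... 3259 characters left out ...]
9999999999
361 99998899999999999999999999999999999999999997455666666666666666666666666666666664699999999999999999999999999999
363 88999999999999999999999999999999999999999999998545666666666666666666666666666634899999999999999999999999999999
365 89989999999999999999999999999999999999999999999999865666666666666666666666665369999999999999999999999999999999
367 999999999999999999999999999999999999999999999999999999755666666666666666666526A9999999999999999999999999999999
369 99989999999999999999999998999999999999999999999999999999997456666666666666457899999999999999999999999999999999
371 989999889889999999999998999999999999999999999999999999999999986456666666646ABAA9799999999999999999999999999999
```

The brass foot shows at scene pixel (201,337), where a vertical shaft would put it (201.5,336). The bar lies across both V tops and the strap is at its end stop.

```bash
python3 -c "
from station import bot
print(bot.hand_in())"
```

```text
the job is handed in; nothing more can be done
None
```

I laid the handle in the blue rest and let go, then regripped it and hung it upright with its bar in both V tops; the keeper is shut against its stop, and I handed the job in at about 27 s.

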